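# Hang a loaded parts bin on the desk rail

## Task

Hang the blue parts bin on the dark steel desk rail, in the free space between the two grey bins: hook fully home over the rail's top bar, bin level and square to the rail, its three printed parts still in it. All its weight is in front of the hook, so carry it upright, set it right down onto the bar while you still hold it, and only then let go, slowly, without letting it drop or swing. Leave the roll of tape and the pen where they are.

Things in the scene. Friction and masses are not known exactly. Their poses are not given: they have to be found in the camera images.
- bin: Loose blue open-topped picking bin, 110 mm deep (x), 56 mm wide (y), 55 mm high, walls 3 mm; 0.13 to 0.25 kg with its parts. Origin: centre of its underside; z up, +x toward its back with the hook, -x toward its low front (32 mm high; the sides slope up to full height at x = -20 mm). Sides plain and parallel: pinch it across its 56 mm width from above, just behind the middle.
- bin_hook (a point): Seat of the bin's full-width hook: middle of the underside of the hook's bridge, at (59, 0, 52) mm in the bin's frame, axes as the bin's. Behind it a 3 mm lip hangs down: clear gap between the back wall (outer face x = 55 mm) and the lip 8 mm; the lip is straight down to z = 34 mm, then flares backward to its end at z = 21 mm, x = 73 mm.
- rail: Fixed dark steel desk rail on two feet, 310 mm long (y). Flat top bar 4 mm thick (x -2 to 2 mm), top edge 150 mm above the desk, 30 mm tall; below it a second bar, faces flush, on which a hung bin's back rests. -x side faces the robot: bins hang there, backs to +x. Origin on the desk under the middle. A fixed grey bin hangs at each end, rim 153 mm above the desk, 160 mm free between them.
- rail_bay (a point): Middle of the free space on the top edge of the rail's top bar, 150 mm above the desk; axes as the rail's. When the bin hangs in the middle, point bin_hook is here, with the bin's axes along the rail's (up to 2 mm of play along x).
- purple_block: Loose purple printed block 30x44x10 mm lying in the front of the blue bin; origin at the centre of its underside.
- white_wheel: Loose white printed wheel 30 mm across, 10 mm thick, lying in the middle of the blue bin; origin at the centre of its underside.
- red_link: Loose red printed chain link 16x26x8 mm lying in the back of the blue bin; origin at the centre of its underside.
- tape: Bystander: loose roll of tan tape 100 mm across, 25 mm high, lying flat; origin at the centre of its underside.
- pen: Bystander: loose green pen, 132 mm long, on the desk at the left; origin under its middle.
Not all that is in view belongs to the job. There is more than one size of the bin; the job needs the larger.

How it is judged (in metres and radians):
On the way:
1. the hook is down on the rail in the free space while the gripper still holds the bin (x of bin_hook in the frame of rail_bay between -0.006 and 0.006 m and y of bin_hook in the frame of rail_bay between -0.048 and 0.048 m and z of bin_hook in the frame of rail_bay between -0.004 and 0.006 m and contact force between the fingers and bin above 0.5 N), for 0.2 s.
At the end, for the whole second after the job is handed in: The blue bin hangs at rest between the grey bins: hook seat within 6 mm of the top bar's mid-plane, 5 mm of its top edge and 48 mm of the middle of the free space; level within 9 degrees, square to the rail within 7; purple block, white wheel and red link all inside it (x of bin_hook in the frame of rail_bay between -0.006 and 0.006 m and y of bin_hook in the frame of rail_bay between -0.048 and 0.048 m and z of bin_hook in the frame of rail_bay between -0.004 and 0.005 m and angle between bin's own z axis and vertical below 0.16 rad and angle between the y axis of bin and the y axis of rail, either way round below 0.12 rad and linear speed of bin below 0.02 m/s and angular speed of bin below 0.2 rad/s and x of purple_block in the frame of bin between -0.055 and 0.055 m and y of purple_block in the frame of bin between -0.028 and 0.028 m and z of purple_block in the frame of bin between -0.005 and 0.045 m and x of white_wheel in the frame of bin between -0.055 and 0.055 m and y of white_wheel in the frame of bin between -0.028 and 0.028 m and z of white_wheel in the frame of bin between -0.005 and 0.045 m and x of red_link in the frame of bin between -0.055 and 0.055 m and y of red_link in the frame of bin between -0.028 and 0.028 m and z of red_link in the frame of bin between -0.005 and 0.045 m); the robot touches nothing.
It fails at once if the bin is dropped or swings: it moves faster than 0.3 m/s while the fingers are off it (linear speed of bin above 0.3 m/s and contact force between the fingers and bin below 0.01 N).
It fails at once if the bin is tipped by more than 35 degrees (angle between bin's own z axis and vertical above 0.61 rad).
It fails at once if the tape roll or the pen is moved by more than 30 mm (distance of any of tape, pen from where it was at the start of the episode above 0.03 m).
It also fails if it takes over 45 s, if anything falls off the work surface, if the arm or the gripper's body presses on something with over 40 N, if the wrist force passes 120 N, or if a joint passes its speed limit or range.

## Robot

A 6-joint arm with a two-finger parallel gripper is mounted at the origin on a cart in front of the work surface, level with it; the furniture and walls round the work are solid. World frame = base frame: x ahead of the robot, y to its left, z up, the work surface at z = 0. Lengths are in mm, angles in rad, forces in N, time in s.
With the tool pointing down it reaches from about 300 to 875 mm from the base axis. Payload 4.2 kg.
Tool frame: the origin (TCP) lies between the finger pads; the fingertips stand ahead of it and the grasp point (between the pads) lies 5 mm behind it (r.tip_reach is the z of the fingertips in the tool frame, in mm); z points along the fingers, y is the line along which they close (so a half turn about z gives the same grasp; the last joint's range is limited). The gripper opens to 85 mm and grips with 20 to 120 N. Pads are 22 mm wide; open, the fingers measure 114 mm over their backs; the gripper's body (76 mm by 85 mm) begins 54 mm behind the grasp point. The pads swing forward as they close: fully open they stand 13 mm farther back than shut.
Start: joints at [1.216, 0.32, 1.565, -0, 1.257, -0.02], TCP at [188.935, 543.087, 245.338] pointing down, gripper open.
Joint ranges: [-3.11, 3.11], [-0.84, 2.01], [0.21, 2.61], [-1.34, 4.49], [0.05, 2.63], [-2.56, 2.56]. Speed limits (rad/s): [2.57, 2.57, 3.14, 3.14, 3.14, 3.14].

## Interface

Orientations are given as a rotation vector (axis times angle).
In Python, from station import r, eyes, finder, status gives the robot as it stands. The module is installed in compiled form; this text tells all that it offers. Calls block until the motion is done:
- r.move_pose(position, orientation): joint-space move of the TCP to a pose.
- r.move_l(position, attitude=None, max_speed=150): straight line of the TCP; attitude=None keeps the orientation; max_speed is the mean speed in mm/s.
- r.movej(angles): joint-space move.
- r.command_gripper(opening, f_grip=None): finger opening in mm; f_grip is the grip in N (None keeps the last); returns when the fingers have stopped.
- r.hold(seconds).
- r.inverse_kinematics(position, orientation): joint angles nearest the present ones, or None.
- eyes.capture(name): name is "side" or "top" or "wrist"; returns a dict with "color" (384x512x3 uint8, red, green, blue), "fx", "fy", "cx", "cy" (pixels), "R" (3x3) and "t" (3): a world point X has camera coordinates R X + t; the wrist camera has in their place "hand_eye" (4x4, takes a point from camera to tool coordinates, whose origin is the TCP and whose axes are the flange's). Camera axes: x right, y down, z forward; pixel columns grow to the right and rows downward; lengths in mm; the calibration is good to about 2 mm. A picture is of the moment at which its call begins: read the wrist's pose just before it. There is no depth.
A pose or a line that the arm cannot do raises r.MotionError and nothing moves.
- r.finish_job(): hands the job in; it is judged then, once.
Trained networks look in a picture, given as the dict that the camera call returned (one of the last four; its "shot" number tells which), for a name from the list of things; names that differ only in an ending like _2 or _b are one class to them, and where a whole thing is asked for, a point or a joint stands for the part that bears it (a point fixed in the world has none). Each returns a list of dicts, best first, with "confidence" (0 to 1); they miss things now and then, are a little off and sometimes report something else, mostly with a low value. They report only what shows in the picture. A call takes as long as a camera call. They do not tell look-alikes from the thing itself.
- finder.recognise(picture, query): "centre" ([x, y, z] in mm, in world coordinates, good to about 4 mm: the middle of the surface that is visible of it).
- finder.place_of(picture, query): "centre" ([x, y, z] in mm, in world coordinates, good to about 4 mm: a listed point, or the origin of a listed thing).
Readings, each from a call of its own:
- status.read_t(): time.
- status.read_joint_pos(): joint angles.
- status.read_dq(): joint speeds.
- status.read_tau(): joint torques, N m.
- status.read_position(): TCP position.
- status.read_tcp_rot(): TCP orientation.
- status.read_force(): force on the tool from outside, world axes, zero at the start.
- status.read_ft_torque(): the same for the moment, N m.
- status.read_grip_width(): finger opening in mm.
- status.read_finger_force(): force on a finger pad.
Only numpy, scipy, OpenCV 4.12 (cv2) and the standard library are available. Lean on these libraries where they do the work, as an engineer would, in place of code of your own. Each camera call takes 0.05 s, during which the arm holds its last target. There are 200 camera calls.

## Working session

There is one attempt and no reset: what is moved stays moved. The work goes in short steps, each a Python script; the robot and the scene stay as the last script left them, time stands still between calls to the robot, and variables do not carry over. Pictures are saved under pics/ and viewed, at most 10 in all, crops included, and the job is handed in when it is done.

```bash
mkdir -p pics; python3 - <<'E'
from station import r, eyes, finder, status
import cv2,numpy as np
for n in ["top","side"]:
    p=eyes.capture(n); cv2.imwrite(f"pics/{n}0.png",p["color"][:,:,::-1])
    print(n,p["fx"],p["cx"],p["cy"],np.round(p["R"],3).tolist(),np.round(p["t"],1).tolist())
    for q in ["bin","bin_hook","rail","rail_bay","purple_block","white_wheel","red_link","tape","pen"]:
        print(q,[(np.round(d["centre"]).tolist(),round(d["confidence"],2)) for d in finder.place_of(p,q)[:4]])
print(status.read_t(),r.tip_reach,status.read_tcp_rot())
E
```

```text
top 459.5039952405312 254.70089828689675 188.83348343759315 [[0.007, -1.0, 0.018], [-0.991, -0.009, -0.136], [0.136, -0.016, -0.991]] [218.9, 540.8, 1019.0]
bin [([329.0, 443.0, -2.0], 0.95), ([460.0, 96.0, 3.0], 0.55), ([464.0, 97.0, 6.0], 0.18)]
bin_hook [([510.0, 76.0, 51.0], 0.79), ([329.0, 405.0, 43.0], 0.56)]
rail [([698.0, 129.0, 1.0], 0.88)]
rail_bay [([698.0, 123.0, 148.0], 0.76), ([513.0, 77.0, 46.0], 0.24)]
purple_block [([424.0, 104.0, 2.0], 0.77)]
white_wheel [([429.0, 280.0, 3.0], 0.75), ([462.0, 96.0, 1.0], 0.64)]
red_link [([488.0, 74.0, 5.0], 0.4)]
tape [([425.0, 281.0, 4.0], 0.77)]
pen [([516.0, 446.0, 3.0], 0.76)]
side 410.1799495422299 258.7217201309125 184.83212939870728 [[-0.966, -0.258, 0.011], [-0.146, 0.511, -0.847], [0.213, -0.82, -0.531]] [539.0, 62.7, 1200.7]
bin [([462.0, 92.0, -1.0], 0.72)]
bin_hook [([515.0, 73.0, 53.0], 0.94), ([331.0, 403.0, 34.0], 0.61)]
rail []
rail_bay [([696.0, 130.0, 149.0], 0.78)]
purple_block []
white_wheel []
red_link [([515.0, 75.0, 53.0], 0.23)]
tape [([427.0, 281.0, 2.0], 0.97)]
pen [([516.0, 451.0, -3.0], 0.44)]
1.0 14.0 [5.23401793e-01 3.09764686e+00 6.35996532e-05]
```

View pics/top0.png

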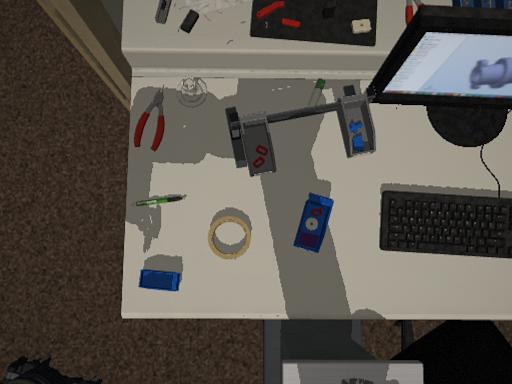

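View pics/side0.png

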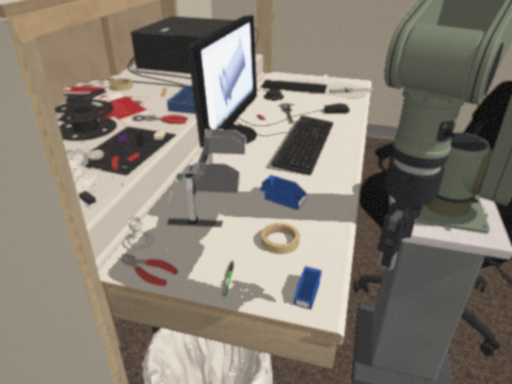

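Candidates for the bin in the top view are the large blue bin with parts at (313,222), the small empty blue bin at (160,280) and the fixed grey bins at (257,147) and (357,130). I choose (313,222) because it is larger, holds the purple, white and red parts, and has the hook at its back. The rail runs from (237,125) to (350,98). Next I take close wrist looks at the bin and the bay.

```bash
cat > h.py <<'E'
from station import r, eyes, finder, status
import cv2,numpy as np
from scipy.spatial.transform import Rotation as Ro
def down(yaw):
    "tool down, tool y along the y axis of a frame yawed by yaw (the nearer of both half turns)"
    c=[]
    for s in (1,-1):
        y=s*np.array([-np.sin(yaw),np.cos(yaw),0]); z=np.array([0,0,-1.])
        c.append(Ro.from_matrix(np.c_[np.cross(y,z),y,z]).as_rotvec())
    return c
def shot(name,cam="wrist"):
    pos=np.array(status.read_position()); R=Ro.from_rotvec(status.read_tcp_rot()).as_matrix()
    p=eyes.capture(cam); cv2.imwrite(f"pics/{name}.png",p["color"][:,:,::-1])
    if cam=="wrist":
        T=np.eye(4);T[:3,:3]=R;T[:3,3]=pos; M=np.linalg.inv(T@np.array(p["hand_eye"])); p["R"],p["t"]=M[:3,:3],M[:3,3]
    return p
def back(p,u,v,z):
    "pixel -> world point on the plane at height z"
    R=np.array(p["R"]);c=-R.T@p["t"]; d=R.T@[(u-p["cx"])/p["fx"],(v-p["cy"])/p["fy"],1]
    return c+d*(z-c[2])/d[2]
def pix(p,X):
    q=np.array(p["R"])@X+p["t"]; return q[:2]/q[2]*[p["fx"],p["fy"]]+[p["cx"],p["cy"]]
E
python3 - <<'E'
from h import *
import pickle
p=eyes.capture("side")
w=eyes.capture("wrist"); print(np.round(w["hand_eye"],3).tolist(),w["fx"])
H=np.array(w["hand_eye"])
for name,tgt,yaw,z in [("wbin",[466,93],-.3,330),("wbay",[690,128],.235,420)]:
    best=None
    for o in down(yaw):
        R=Ro.from_rotvec(o).as_matrix()
        # put the camera axis' hit on the target
        d=R@H[:3,2]; c=R@H[:3,3]+[0,0,z]; off=c+d*((0 if name=="wbin" else 150)-c[2])/d[2]
        pos=np.array([tgt[0]-off[0],tgt[1]-off[1],z]); q=r.inverse_kinematics(pos,o)
        print(name,np.round(pos),None if q is None else np.round(q,2))
        if q is not None:
            k=abs(q[5])
            if best is None or k<best[0]: best=(k,pos,o)
    r.move_pose(best[1],best[2]); r.hold(.3)
    p=shot(name); pickle.dump(p,open(name+".pkl","wb"))
    for q in (["bin","bin_hook","red_link","white_wheel","purple_block"] if name=="wbin" else ["rail","rail_bay"]):
        print(q,[(np.round(d["centre"],1).tolist(),round(d["confidence"],2)) for d in finder.place_of(p,q)[:3]])
print(status.read_t())
E
```

```text
[[0.001, -0.948, -0.319, 82.913], [1.0, -0.0, 0.002, 0.394], [-0.002, -0.319, 0.948, -128.028], [0.0, 0.0, 0.0, 1.0]] 305.5042932192205
wbin [397. 113. 330.] [ 0.25  0.01  1.74  0.    1.39 -1.02]
wbin [535.  73. 330.] [0.11 0.22 1.49 0.   1.43 1.99]
bin [([459.0, 93.0, -1.1], 0.93), ([328.3, 439.1, -0.2], 0.72)]
bin_hook [([327.5, 406.5, 40.2], 0.9), ([512.8, 75.4, 51.4], 0.83), ([425.6, 98.8, 0.5], 0.67)]
red_link [([460.3, 92.5, 2.8], 0.72), ([489.1, 81.0, 1.0], 0.51), ([511.8, 450.5, 3.1], 0.19)]
white_wheel [([512.8, 72.6, 47.8], 0.75), ([461.1, 94.1, 2.6], 0.66)]
purple_block [([426.5, 98.4, 3.4], 0.87), ([699.9, 128.3, 145.5], 0.35)]
wbay [641. 115. 420.] [ 0.16  0.41  1.    0.    1.73 -1.65]
wbay [739. 141. 420.] [ 0.17  0.63  0.63 -0.    1.89  1.51]
rail [([692.1, 126.1, 2.4], 0.83), ([455.8, 96.7, 0.0], 0.32)]
rail_bay [([695.8, 127.8, 145.4], 0.83)]
6.0833
```

```bash
python3 -c "
import cv2
a=cv2.imread('pics/wbin.png')
cv2.imwrite('pics/wbin_c.png',cv2.resize(a[100:290,140:390],None,fx=3,fy=3,interpolation=2))"
```

```text
(no output)
```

View pics/wbin_c.png

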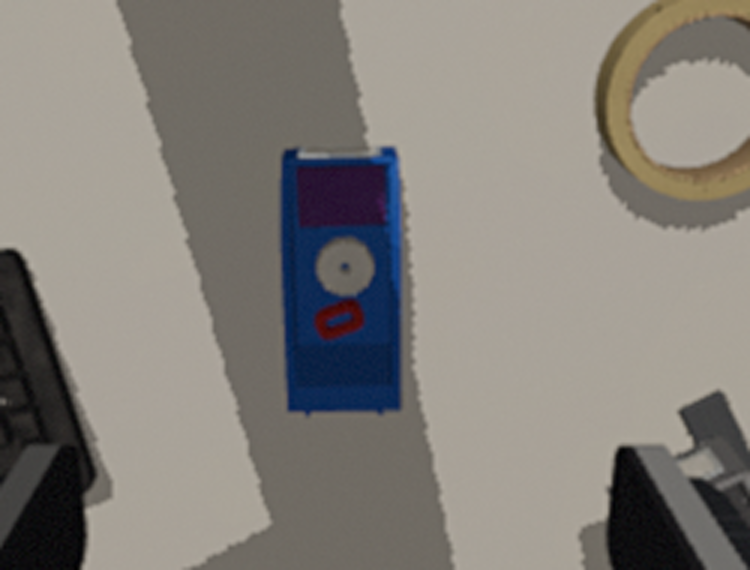

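View pics/wbay.png

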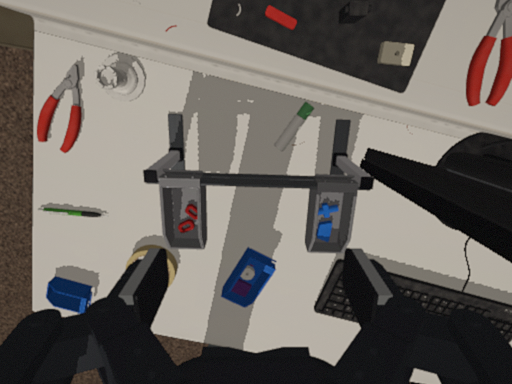

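The crop shows the larger bin, upright and with all parts in it. The hook edge runs from crop (288,410) to (402,410) and the front rim from (283,150) to (397,150). In the bay view the top bar runs from (150,177) to (370,183) and is free between columns 207 and 308.

```bash
python3 - <<'E'
import pickle
from h import *
p=pickle.load(open("wbin.pkl","rb"))
f=lambda u,v,z:back(p,140+(u+.5)/3-.5,100+(v+.5)/3-.5,z)
b=[f(288,410,55),f(402,410,55)]; fr=[f(284,150,32),f(397,150,32)]
B,F=np.mean(b,0),np.mean(fr,0); d=B-F
print("hook back",B,np.linalg.norm(b[0]-b[1]),"front",F,np.linalg.norm(fr[0]-fr[1]),"yaw",np.arctan2(d[1],d[0]),"len(121)",np.hypot(d[0],d[1]))
w=pickle.load(open("wbay.pkl","rb")); g=w["color"].astype(int).sum(2)/3
print("cam",-w["R"].T@w["t"])
for u in (215,240,255,270,295): print(u,g[168:196,u].astype(int))
for v in (200,225): print(v,g[v,196:216].astype(int),g[v,298:318].astype(int))
E
python3 -c "
import cv2
a=cv2.imread('pics/wbay.png')
cv2.imwrite('pics/wbay_c.png',cv2.resize(a[155:255,140:380],None,fx=3.3,fy=3.3,interpolation=0))"
```

```text
hook back [518.07211219  76.67303275  55.        ] 55.78494862199037 front [398.87529874 111.21927154  32.        ] 53.10369309565222 yaw -0.28209616296857754 len(121) 124.1020666678471
cam [818.46540271 160.88770877 548.29816035]
215 [118 118 118 121 105  61  33  34  47  47  37  37  38  38  36  43  66 113
 161 180 177 176 177 176 176 176 176 176]
240 [115 115 116 118 121  94  39  32  33  39  40  38  34  38  38  38  40  44
  80 112 119 119 118 119 119 118 118 118]
255 [118 118 117 120 121 106  64  34  33  40  42  37  36  35  37  35  41  43
  56  99 121 120 118 118 119 118 118 118]
270 [118 120 119 118 120 122  95  40  32  36  40  41  38  35  38  38  39  42
  48  79 110 121 118 118 118 118 118 120]
295 [174 175 175 175 176 178 169 122  43  31  39  48  49  34  36  37  39  37
  39  57 146 180 177 175 175 176 175 176]
200 [107 105 104  93  80  46  44  45  42  52 128 174 178 176 175 176 176 176
 175 175] [176 176 175 175 176 175 176 176 178 172 133  62  54  59  57  58  56  69
  89 106]
225 [ 66  81 101 103  88  70  45  47  43  44  92 155 180 177 176 176 176 176
 175 175] [176 175 175 175 176 177 179 159  86  52  55  57  57  56  58  84 108 105
  96  80]
```

View pics/wbay_c.png

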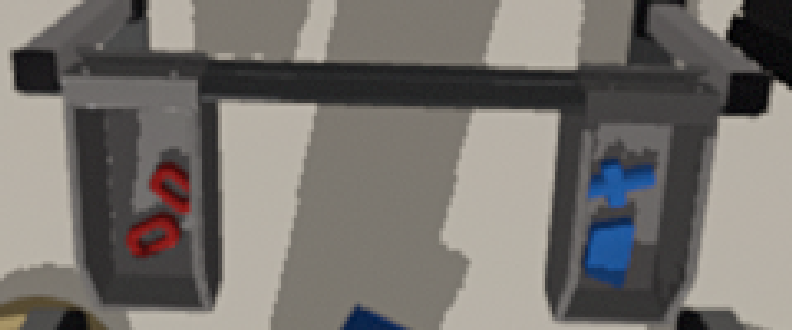

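```bash
python3 - <<'E'
import pickle
from h import *
w=pickle.load(open("wbay.pkl","rb"))
E_=np.array([back(w,u,v,150) for u,v in [(215,184.9),(240,186),(255,186.5),(270,187),(295,187.55)]])
k=np.polyfit(E_[:,1],E_[:,0],1); yaw=-np.arctan(k[0]); print("rail yaw",yaw,"front edge x at y=128",np.polyval(k,128),"midplane",np.polyval(k,128)+2/np.cos(yaw))
print(back(w,205.8,200,153),back(w,308.3,200,153))
yb=-.29; g=np.array([456.5,93.5])+8*np.array([np.cos(yb),np.sin(yb)])
o=down(yb)
qs=[(r.inverse_kinematics([*g,200],a),a) for a in o]; q,a=max(qs,key=lambda t:t[0][5]); print(np.round(q,2))
r.command_gripper(85,40)
r.move_pose([*g,200],a); r.hold(.2)
p=shot("pre")
print([(n,np.round(d["centre"],1).tolist(),round(d["confidence"],2)) for n in ("bin","bin_hook") for d in finder.place_of(p,n)[:2]])
pickle.dump(p,open("pre.pkl","wb")); print(status.read_t())
E
```

```text
rail yaw 0.20134045622842303 front edge x at y=128 692.7883636227507 midplane 694.8295977985065
[657.91724945 193.0481654  153.        ] [691.06028182  55.39262282 153.        ]
[0.17 0.2  1.86 0.   1.09 2.03]
[('bin', [459.5, 94.7, -4.1], 0.94), ('bin_hook', [512.3, 72.8, 50.2], 0.75)]
7.9833
```

View pics/pre.png

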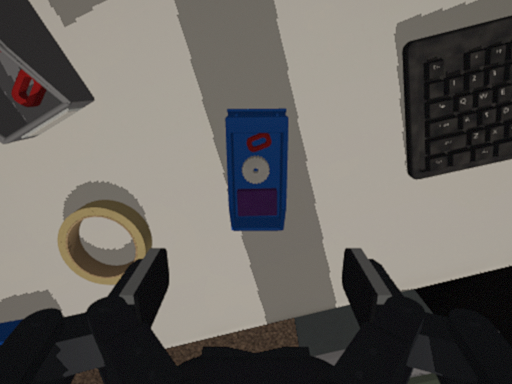

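```bash
python3 - <<'E'
import pickle
from h import *
pos=np.array(status.read_position())
r.move_l([pos[0],pos[1],27],max_speed=120)
r.command_gripper(50,40); print("grip",status.read_grip_width(),status.read_finger_force(),status.read_force())
r.hold(.2)
r.move_l([pos[0],pos[1],60],max_speed=40)
r.hold(.2); print(status.read_grip_width(),status.read_finger_force(),status.read_force(),status.read_ft_torque())
r.move_l([pos[0],pos[1],215],max_speed=120)
yr=.205; n=np.array([np.cos(yr),np.sin(yr)]); t=np.array([695,128.3])-51*n
q,a=max([(r.inverse_kinematics([*t,215],a),a) for a in down(yr)],key=lambda s:s[0][5]); print(np.round(q,2))
r.move_l([*(t-60*n),215],a,max_speed=120)
r.move_l([*t,215],a,max_speed=60)
r.hold(.5)
p=shot("hov"); pickle.dump(p,open("hov.pkl","wb")); print(status.read_position(),status.read_t(),status.read_grip_width(),status.read_finger_force())
print([(n,np.round(d["centre"],1).tolist(),round(d["confidence"],2)) for n in ("bin_hook","rail_bay") for d in finder.place_of(p,n)[:2]])
p=shot("hovs","side")
cv2.imwrite("pics/hov2.png",np.vstack([cv2.imread("pics/hov.png"),cv2.resize(cv2.imread("pics/hovs.png")[120:260,130:330],(309,216))[:, :].repeat(1,0) if 0 else cv2.copyMakeBorder(cv2.resize(cv2.imread("pics/hovs.png")[120:260,130:330],(309,216)),0,0,0,203,0)]))
E
```

```text
grip 55.27231041089044 43.21354866027832 [-0.78126259 -1.67202316  6.00331454]
55.67420661097111 42.64100790023804 [-0.70247607  0.24880167 -2.14629405] [-0.02616179  0.02032339 -0.05084298]
[ 0.16  0.47  1.41 -0.    1.26  1.53]
[645.05188728 117.89376515 215.01533269] 15.65 56.1994546179688 42.6311194896698
[('bin_hook', [694.0, 127.3, 239.6], 0.86)]
```

View pics/hov2.png

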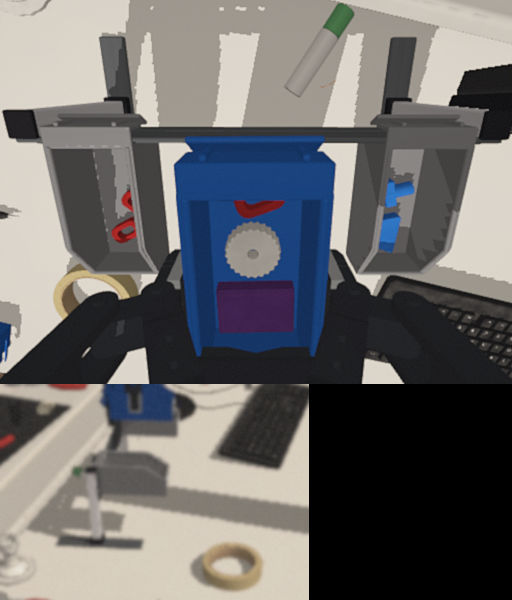

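The wrist view shows the bin held level, parts inside and hook at rows 138–200, with the rail bar at rows 127–140 between the grey bins' inner walls. I compare these edges with the predicted ones.

```bash
python3 - <<'E'
import pickle
from h import *
p=pickle.load(open("hov.pkl","rb")); im=p["color"].astype(int)
yr=.205; Rb=Ro.from_euler('z',yr).as_matrix(); T=np.array([645.05,117.9,215]); O=T-Rb@[8,0,27]
P=lambda *b:np.round(pix(p,O+Rb@np.array(b)),1)
for n,b in dict(bridge_back=(66,28,55),bridge_backR=(66,-28,55),wall_in=(52,25,55),wall_inR=(52,-25,55),lipend=(73,28,21),lipendR=(73,-28,21),front=(-55,28,32),frontR=(-55,-28,32)).items(): print(n,P(*b))
print("bar", [np.round(pix(p,np.array([695,128.3,150])+Rb@np.array(v)),1) for v in [(-2,50,0),(-2,-50,0),(2,50,0),(2,-50,0)]])
for u in (158,170,345,360): print(u,im[120:146,u].sum(1)//3)
for u in (200,255,310): print(u,[tuple(x) for x in im[132:206:3,u].tolist()])
for v in (175,240): print(v,im[v,168:196,2],im[v,318:346,2])
a=cv2.imread("pics/hov.png")[118:215,150:365]; cv2.imwrite("pics/hovc.png",cv2.resize(a,None,fx=3.7,fy=3.7,interpolation=0))
E
```

```text
bridge_back [174.4 160.8]
bridge_backR [341.4 161. ]
wall_in [186.3 199.9]
wall_inR [329.2 200.1]
lipend [192.8 126.9]
lipendR [322. 127.]
front [204.2 372.8]
frontR [309.4 373. ]
bar [array([177.8, 140.8]), array([335.8, 140.9]), array([177.3, 134.4]), array([336.3, 134.5])]
158 [154 179 208 209 201 203 169  67  45  50  54  55  52  54  52  53  52  60
  78  90  95  97  99 114 111  98]
170 [153 152 152 152 154 156 126  55  46  52  60  60  52  53  52  52  51  61
  78  89  95  98 143 198 217 215]
345 [213 213 213 213 214 217 197 127  52  47  57  59  52  51  53  53  50  59
  67  67  64  56  76 185 219 215]
360 [153 153 152 153 153 155 137  89  51  48  57  58  51  52  53  55  51  58
  65  66  65  65  58  70  80  78]
200 [(53, 53, 52), (50, 50, 54), (24, 68, 127), (26, 69, 127), (24, 53, 97), (19, 50, 97), (22, 50, 96), (20, 54, 101), (27, 68, 126), (25, 65, 123), (21, 57, 109), (25, 67, 126), (28, 69, 127), (25, 68, 125), (22, 68, 125), (25, 66, 125), (25, 66, 125), (26, 67, 125), (25, 67, 125), (26, 68, 126), (22, 66, 124), (25, 67, 124), (23, 67, 125), (17, 47, 93), (19, 48, 91)]
255 [(
[... 508 characters left out ...]
59, 110), (25, 62, 115), (26, 67, 126), (25, 67, 125), (27, 68, 125), (23, 67, 124), (27, 68, 126), (22, 67, 125), (24, 66, 125), (26, 66, 126), (23, 66, 125), (25, 67, 124), (25, 66, 124), (23, 65, 123), (22, 48, 92), (21, 49, 91)]
175 [205 205 206 205 207 197 155 120 123 126 124 126 125 126 125 126 125 126
 125 127 124 125 125 126 125 126 126 125] [126 125 125 126 124 126 125 124 126 126 125 126 125 126 124 122 129 178
 208 207 206 206 206 204 205 205 205 205]
240 [143 197 208 206 204 205 205 205 206 207 208 187 127 120 124 121 116 121
 125 123 123 122 119 111 101  93  91  91] [109 115 119 124 125 123 124 120 118 122 122 124 160 200 207 206 205 205
 205 205 206 205 205 205 205 206 207 209]
```

View pics/hovc.png

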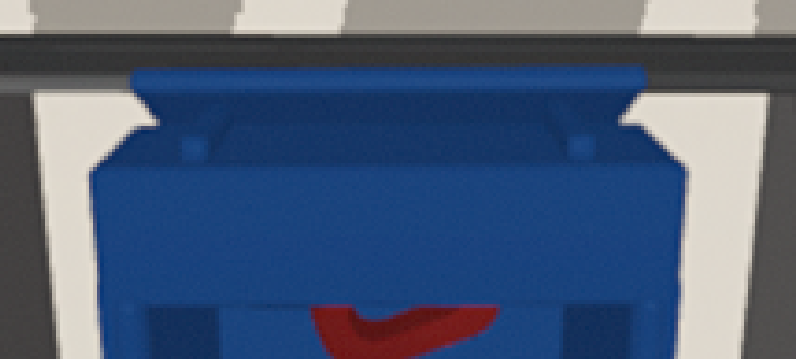

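```bash
python3 - <<'E'
import pickle
from h import *
r.move_l([645.05,117.9,167],max_speed=60); r.hold(.3)
p=shot("low"); pickle.dump(p,open("low.pkl","wb")); print(status.read_t(),status.read_grip_width(),status.read_force())
yr=.205; Rb=Ro.from_euler('z',yr).as_matrix(); T=np.array(status.read_position()); print(T)
for dz in (0,-4):
  O=T-Rb@[8,0,27-dz]
  P=lambda *b:np.round(pix(p,O+Rb@np.array(b)),1).tolist()
  print(dz,dict(bb=P(66,28,55),bbR=P(66,-28,55),wi=P(52,0,55),lip=P(73,28,21),lipR=P(73,-28,21),lip34=P(66,28,34)))
for x in (693.7,695): print("bar",[np.round(pix(p,np.array([x,128.3,150])+Rb@np.array(v)),1).tolist() for v in [(-2,50,0),(-2,-50,0),(2,50,0),(2,-50,0)]])
a=cv2.imread("pics/low.png")[70:215,150:365]; cv2.imwrite("pics/lowc.png",cv2.resize(a,None,fx=3.7,fy=3.7,interpolation=0))
E
```

```text
17.1 55.493158430893594 [ 0.89251391 -0.7354508  -1.76518768]
[645.10811782 117.90003788 167.23282028]
0 {'bb': [174.4, 160.9], 'bbR': [341.3, 161.1], 'wi': [257.7, 200.1], 'lip': [192.8, 127.1], 'lipR': [321.9, 127.2], 'lip34': [187.6, 148.8]}
-4 {'bb': [177.3, 158.3], 'bbR': [338.3, 158.4], 'wi': [257.6, 196.2], 'lip': [194.6, 125.9], 'lipR': [320.1, 126.0], 'lip34': [189.7, 147.0]}
bar [[153.8, 160.1], [359.3, 160.3], [153.0, 152.0], [360.2, 152.2]]
bar [[154.1, 157.6], [360.2, 157.8], [153.2, 149.4], [361.1, 149.6]]
```

View pics/lowc.png

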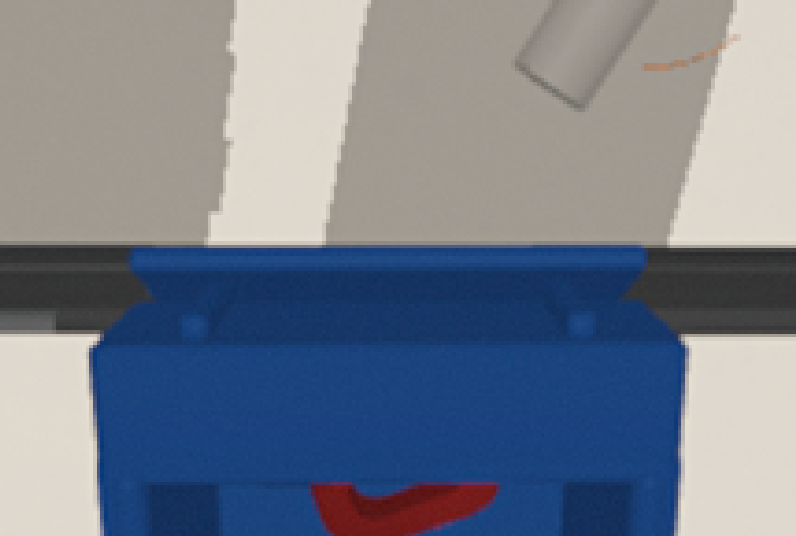

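Bin pose in the hand is unchanged between the two looks. The front top edge of the bar is at row 159.7, which puts its mid-plane at x≈694, and the hook gap centre is also at x≈694. The flare clears the bar's back, so I lower under force watch.

```bash
python3 - <<'E'
from h import *
f0=np.array(status.read_force())
z=167
r.move_l([645.05,117.9,138],max_speed=40); z=138
print(np.round(np.array(status.read_force())-f0,2))
while z>117:
    z-=1.5; r.move_l([645.05,117.9,z],max_speed=20)
    f=np.array(status.read_force())-f0; print(z,np.round(f,1),round(status.read_position()[2],1))
    if f[2]>4: break
    if np.hypot(f[0],f[1])>15: break
r.hold(.4); print(status.read_t(),np.round(np.array(status.read_force())-f0,1),status.read_grip_width(),np.round(status.read_ft_torque(),2))
p=shot("seat"); a=cv2.imread("pics/seat.png")[70:384,120:395]
s=shot("seats","side"); b=cv2.imread("pics/seats.png")[110:240,140:290]
print([(n,np.round(d["centre"],1).tolist(),round(d["confidence"],2)) for n in ("bin_hook","rail_bay") for d in finder.place_of(s,n)[:2]])
cv2.imwrite("pics/seatc.png",np.hstack([cv2.resize(a,(482,550)),cv2.copyMakeBorder(cv2.resize(b,(310,269)),0,281,0,0,0)]))
E
```

```text
[-0.88  0.12 -0.32]
136.5 [-1.4  0.9 -0.1] 136.6
135.0 [-0.5 -0.2 -0.4] 134.9
133.5 [-0.9 -0.8 -0.5] 133.3
132.0 [-1.5  1.  -0.3] 131.9
130.5 [-1.6  0.4  0.6] 130.4
129.0 [-0.6  0.8 -0.6] 128.9
127.5 [-0.1  0.2 -0.5] 127.4
126.0 [-0.5  0.6 -0.1] 125.9
124.5 [-3.3  1.1  4.2] 125.2
20.625 [-3.6  1.2  7.3] 55.49999186250976 [ 0.05 -0.01  0.03]
[('bin_hook', [332.6, 405.5, 37.7], 0.86), ('bin_hook', [695.6, 125.9, 150.3], 0.63), ('rail_bay', [694.9, 126.8, 148.4], 0.8)]
```

View pics/seatc.png

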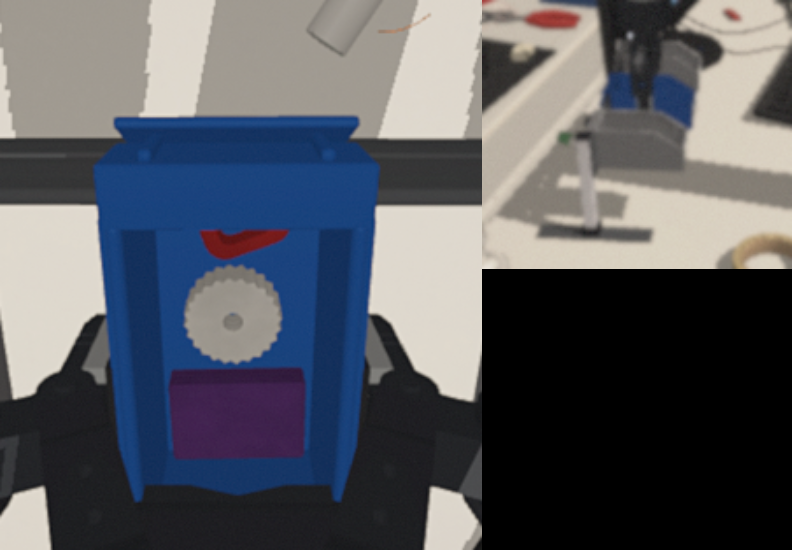

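The lip (crop row 120) is behind the bar, the bridge sits over it, and contact came at exactly the expected height (TCP 125) with the parts inside. The hook is seated, so I release slowly.

```bash
python3 - <<'E'
from h import *
r.command_gripper(50,20); r.hold(.3)
for w in (55.5,56,56.5,57,57.5,58,59,60,62,65,70):
    r.command_gripper(w); 
    if w<60: r.hold(.1); print(w,round(status.read_grip_width(),2),round(status.read_finger_force(),1),np.round(status.read_force(),1))
r.hold(.2); print(np.round(status.read_force(),1),status.read_t())
r.move_l([645.05,117.9,140],max_speed=40); print(np.round(status.read_force(),1))
r.move_l([645.05,117.9,240],max_speed=120); r.hold(.5)
p=shot("end")
print([(n,np.round(d["centre"],1).tolist(),round(d["confidence"],2)) for n in ("bin","bin_hook","rail_bay","white_wheel","red_link","purple_block") for d in finder.place_of(p,n)[:2]])
s=eyes.capture("side")
print([(n,np.round(d["centre"],1).tolist(),round(d["confidence"],2)) for n in ("bin","bin_hook","rail_bay","tape","pen") for d in finder.place_of(s,n)[:2]],status.read_t())
E
```

```text
55.5 55.67 39.6 [-1.4 -0.3  5.4]
56 56.33 0.9 [0.2 0.3 0.3]
56.5 56.53 0.0 [-0.4 -0.5 -0.2]
57 56.78 0.0 [-0.2  0.4 -0.5]
57.5 57.6 0.0 [ 0.3  0.7 -0.2]
58 58.05 0.0 [ 0.4  0.5 -0.2]
59 58.59 0.0 [ 0.1  1.  -1.6]
[-0.3  0.3  0.4] 24.6333
[-0.4 -0.1  0. ]
[('bin', [640.5, 119.2, 94.5], 0.92), ('bin_hook', [325.7, 402.9, 40.7], 0.57), ('white_wheel', [645.1, 118.1, 97.5], 0.96), ('red_link', [676.4, 119.6, 100.1], 0.75), ('purple_block', [603.8, 106.1, 93.0], 0.75)]
[('bin', [639.3, 112.3, 92.6], 0.97), ('bin', [334.7, 442.4, -1.7], 0.89), ('bin_hook', [329.9, 406.3, 37.6], 0.78), ('bin_hook', [692.7, 123.9, 150.5], 0.56), ('rail_bay', [694.1, 131.0, 148.1], 0.66), ('tape', [430.1, 283.1, 2.0], 0.57)] 27.3083
```

```bash
python3 -c "
from station import r
print(r.finish_job())"
```

```text
the job is handed in; nothing more can be done
None
```

The blue bin now hangs on the rail's bar between the two grey bins with its three parts in it, and I handed the job in at about 27 s; no verdict was returned, and I did not measure the final level or re-check the pen's position.

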